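Put the spectrometer lamps away on the V-rack

ROBOT

A 6-joint arm with a two-finger parallel gripper is mounted at the origin on the work surface. World frame = base frame: x ahead of the robot, y to its left, z up, the work surface at z = 0. Lengths are in m, angles in rad, forces in N, time in s.
With the tool pointing down it reaches from about 0.3 to 0.875 m from the base axis. Payload 6.4 kg.
Tool frame: the origin (TCP) lies between the finger pads, 19 mm behind the fingertips; this is the grasp point; z points along the fingers, y is the direction in which the jaws open and shut (so a half turn about z gives the same grasp; the last joint's range is limited). The gripper opens to 85 mm and grips with 20 to 120 N. Pads are 22 mm wide; open, the fingers measure 114 mm over their backs; the gripper's body (76 mm by 85 mm) begins 54 mm behind the grasp point. The pads swing forward as they close: fully open they stand 13 mm farther back than shut.
Start: joints at [1, 0.181, 1.607, -0, 1.354, -0.206], TCP at [0.205, 0.537, 0.25] pointing down, gripper open.
Joint ranges: [-2.99, 2.99], [-0.89, 2.07], [0.3, 2.58], [-1.14, 4.28], [0, 2.63], [-3.12, 3.12]. Speed limits (rad/s): [2.57, 2.57, 3.01, 3.14, 3.14, 3.14].

INTERFACE

Orientations are given as a unit quaternion [w, x, y, z].
In Python, from bench import monitor, imaging, order, spotter gives the robot as it stands.
- The arm moves only by the shell command python3 -m pendant 'ROWS'. ROWS is JSON, a list that holds one entry, the list of rows, each a list of 5 numbers: the shift along the world's x, y, z in mm, then the turn about the world's z in degrees, then the finger opening in mm, from 0 to 85.4. A call has 1 to 8 rows; each row shifts and turns the commanded pose from where the row before left it; what a row does not reach is not made up. A row lasts 1/8 s, in which the tool goes at most 62.5 mm and 10.7 degrees, less where a joint would pass 70% of its speed; a pose out of reach is approached as far as the arm can. A call with a gripper value outside its range is refused whole. The fingers move at their own pace and stop on an object; the grip force is fixed at half the most. Time passes only in rows, so rows that do not move let the fingers close. It gives the time, the measured TCP pose, the force and the opening at its end, in the units of the state.
- monitor.get_obs(): the state, without advancing time (a new reading comes with each control period).
- imaging.camera(name): name is "scene" or "side" or "wrist"; returns a dict with "img" (420x560x3 uint8, red, green, blue), "vfov" (degrees; the focal length in pixels is half the picture's height over the tangent of half this angle, whatever the lens; pixels are square), "cx", "cy" (the principal point, pixels), "distortion" ([k1, k2, p1, p2, k3] as OpenCV has them; the pictures are not rectified), "origin" and "orientation" of the camera in the world. Camera axes: x right, y down, z forward; pixel columns grow to the right and rows downward; lengths in m; the calibration is good to about 2 mm. A picture is of the moment at which its call begins. There is no depth.
- order.hand_in(): hands the job in, once; it reports no verdict.
Trained networks look in the newest picture that a camera, given by its name, has taken for a name from the list of things; names that differ only in an ending like _2 or _b are one class to them, and where a whole thing is asked for, a point or a joint stands for the part that bears it (a point fixed in the world has none). Each returns a list of dicts, best first, with "confidence" (0 to 1); they miss things now and then, are a little off and sometimes report something else, mostly with a low value. They report only what shows in the picture. A call takes as long as a camera call. They do not tell look-alikes from the thing itself.
- spotter.recognise(camera, thing): "at" ([x, y, z] in m, in the coordinates of the camera as it stood for that picture, good to about 4 mm: the middle of the surface that is visible of it).
- spotter.tip_of(camera, thing): "at" ([x, y, z] in m, in the coordinates of the camera as it stood for that picture, good to about 4 mm: a listed point, or the origin of a listed thing).
The state is a dict: "time_s": time; "q": joint angles; "dq": joint speeds; "joint_efforts": joint torques, N m; "eef_pos": TCP position; "eef_rot": TCP orientation; "wrist_force": force on the tool from outside, world axes, zero at the start; "torque": the same for the moment, N m; "opening": opening from 0.0 (shut) to 1.0 (fully open).
Only numpy, scipy, OpenCV 4.12 (cv2) and the standard library are available. Lean on these libraries where they do the work, as an engineer would, in place of code of your own. Each camera call takes 0.05 s, during which the arm holds its last target. There are 200 camera calls.

TASK

Put the three lamps away on the V-rack, each in line with the tag of its own colour and centred on the rack: the two lamps with the outer tags lie in the two V-seats, then the teal saddle is set squarely across both of them so that they cannot roll, and the lamp with the middle tag goes last, lying in the V on top of the saddle, parallel to the others. Lower the glass lamps into place rather than dropping them, and do not knock or shift the brown bottle or the beaker.

Things in the scene. Friction and masses are not known exactly. Their poses are not given: they have to be found in the camera images.
- lamp_red: red lamp, lying flat, 90 g: pale round glass, diameter 32, 114 mm long, red ring near its plain end; octagonal red base 33 mm long (32 across flats, stops rolling) at the other end, robot side at the start. Origin on the axis, 16 mm above the bench, 62 mm from the plain end, 85 from the base face: grip across it here, near the mass centre. x: along the bar, base to plain end.
- lamp_blue: blue lamp, lying flat, 90 g: pale round glass, diameter 32, 114 mm long, blue ring near its plain end; octagonal blue base 33 mm long (32 across flats, stops rolling) at the other end, robot side at the start. Origin on the axis, 16 mm above the bench, 62 mm from the plain end, 85 from the base face: grip across it here, near the mass centre. x: along the bar, base to plain end.
- lamp_yellow: yellow lamp, lying flat, 90 g: pale round glass, diameter 32, 114 mm long, yellow ring near its plain end; octagonal yellow base 33 mm long (32 across flats, stops rolling) at the other end, robot side at the start. Origin on the axis, 16 mm above the bench, 62 mm from the plain end, 85 from the base face: grip across it here, near the mass centre. x: along the bar, base to plain end.
- saddle: teal, 56 (x) by 122 (y) mm, 150 g, symmetric. Below: inverted V channels along x at y = +-38 mm. On top: V along x at y = 0, on plates at x = +-(20 to 28). Origin under its centre at foot level; seated, 42 mm above the rack's; top lamp's axis 53.6 mm above it. Grip at y = 0, closing along x on the end faces (17 to 33 mm up), TCP 30 mm up. At the start y lies roughly along world x (either way).
- rack: fixed rack: aluminium plate 8 mm thick (x -45 to 105, y +-66 mm), cream V plates 8 mm thick, 35 high at x = +-34 mm: two V-seats along x at y = +-38 mm. Seated lamp: axis 40 mm above the rack's origin; centred: lamp's origin at rack x = 0, glass on both V plates. Origin on the bench under the middle of the seats; x roughly away from the robot to the tags, z up.
- tag_red: red tag: fixed red plaque 28 x 28 x 6 mm on the far end of the rack's plate; the red lamp belongs in line with it. Origin under its centre, at rack x = 85 mm and rack y = +38 (left seat), 0 (middle: on top of the saddle) or -38 mm (right seat), which varies. Axes as the rack's.
- tag_blue: blue tag: fixed blue plaque 28 x 28 x 6 mm on the far end of the rack's plate; the blue lamp belongs in line with it. Origin under its centre, at rack x = 85 mm and rack y = +38 (left seat), 0 (middle: on top of the saddle) or -38 mm (right seat), which varies. Axes as the rack's.
- tag_yellow: yellow tag: fixed yellow plaque 28 x 28 x 6 mm on the far end of the rack's plate; the yellow lamp belongs in line with it. Origin under its centre, at rack x = 85 mm and rack y = +38 (left seat), 0 (middle: on top of the saddle) or -38 mm (right seat), which varies. Axes as the rack's.
- bottle: closed brown bottle, 60 mm diameter, 150 mm tall, behind the lamps on the far left. It is a bystander. Origin at the centre of its underside, z up.
- beaker: empty clear glass beaker, 68 mm across the rim, 90 mm tall, behind the lamps on the far right. It is a bystander. Origin at the centre of its underside, z up.
Not all that is in view belongs to the job. What is shaped like the lamp_red but purple is not meant. Leave any green look-alike of the lamp_blue alone.

How it is judged:
On the way, in this order (a step that is already met when the one before it is completed fails the run):
1. the two lamps whose tags are the outer ones lie let go in the V-seats in line with their tags ((y of tag_red in the frame of rack between -0.019 and 0.019 m or (y of lamp_red in the frame of tag_red between -0.008 and 0.008 m and x of lamp_red in the frame of rack between -0.014 and 0.014 m and z of lamp_red in the frame of rack between 0.034 and 0.046 m and angle between the x axis of lamp_red and the x axis of rack, either way round below 0.12 rad and contact force between the fingers and lamp_red below 0.1 N)) and (y of tag_blue in the frame of rack between -0.019 and 0.019 m or (y of lamp_blue in the frame of tag_blue between -0.008 and 0.008 m and x of lamp_blue in the frame of rack between -0.014 and 0.014 m and z of lamp_blue in the frame of rack between 0.034 and 0.046 m and angle between the x axis of lamp_blue and the x axis of rack, either way round below 0.12 rad and contact force between the fingers and lamp_blue below 0.1 N)) and (y of tag_yellow in the frame of rack between -0.019 and 0.019 m or (y of lamp_yellow in the frame of tag_yellow between -0.008 and 0.008 m and x of lamp_yellow in the frame of rack between -0.014 and 0.014 m and z of lamp_yellow in the frame of rack between 0.034 and 0.046 m and angle between the x axis of lamp_yellow and the x axis of rack, either way round below 0.12 rad and contact force between the fingers and lamp_yellow below 0.1 N))), for 0.2 s.
2. the saddle sits squarely across both lower lamps, let go (all of step 1 and x of saddle in the frame of rack between -0.015 and 0.015 m and y of saddle in the frame of rack between -0.008 and 0.008 m and z of saddle in the frame of rack between 0.036 and 0.048 m and angle between the x axis of saddle and the x axis of rack, either way round below 0.12 rad and angle between saddle's own z axis and vertical below 0.1 rad and contact force between the fingers and saddle below 0.1 N), for 0.2 s.
At the end, for the whole second after the job is handed in: Outer-tag lamps in the V-seats in line with their tags (8 mm sideways, 14 mm lengthwise); saddle level across both (8, 15 mm); middle-tag lamp in the saddle's V (10, 16 mm), all of the rack's middle or tag line, seated (height within 6 mm), parallel within 0.12 rad, released, at rest (all of step 1 and x of saddle in the frame of rack between -0.015 and 0.015 m and y of saddle in the frame of rack between -0.008 and 0.008 m and z of saddle in the frame of rack between 0.036 and 0.048 m and angle between the x axis of saddle and the x axis of rack, either way round below 0.12 rad and angle between saddle's own z axis and vertical below 0.1 rad and (not (y of tag_red in the frame of rack between -0.019 and 0.019 m) or (y of lamp_red in the frame of tag_red between -0.01 and 0.01 m and x of lamp_red in the frame of rack between -0.016 and 0.016 m and z of lamp_red in the frame of rack between 0.0896 and 0.1016 m and angle between the x axis of lamp_red and the x axis of rack, either way round below 0.12 rad)) and (not (y of tag_blue in the frame of rack between -0.019 and 0.019 m) or (y of lamp_blue in the frame of tag_blue between -0.01 and 0.01 m and x of lamp_blue in the frame of rack between -0.016 and 0.016 m and z of lamp_blue in the frame of rack between 0.0896 and 0.1016 m and angle between the x axis of lamp_blue and the x axis of rack, either way round below 0.12 rad)) and (not (y of tag_yellow in the frame of rack between -0.019 and 0.019 m) or (y of lamp_yellow in the frame of tag_yellow between -0.01 and 0.01 m and x of lamp_yellow in the frame of rack between -0.016 and 0.016 m and z of lamp_yellow in the frame of rack between 0.0896 and 0.1016 m and angle between the x axis of lamp_yellow and the x axis of rack, either way round below 0.12 rad)) and linear speed of each of lamp_red, lamp_blue, lamp_yellow, saddle below 0.02 m/s and angular speed of each of lamp_red, lamp_blue, lamp_yellow, saddle below 0.3 rad/s); the robot touches nothing.
It fails at once if the red lamp is dropped (falls freely by more than about 3 cm) (linear speed of lamp_red above 0.8 m/s and contact force between the fingers and lamp_red below 0.05 N).
It fails at once if the blue lamp is dropped (falls freely by more than about 3 cm) (linear speed of lamp_blue above 0.8 m/s and contact force between the fingers and lamp_blue below 0.05 N).
It fails at once if the yellow lamp is dropped (falls freely by more than about 3 cm) (linear speed of lamp_yellow above 0.8 m/s and contact force between the fingers and lamp_yellow below 0.05 N).
It fails at once if the bottle is shifted by more than 2 cm or tipped (distance of bottle from where it was at the start of the episode above 0.02 m or angle between bottle's own z axis and vertical above 0.3 rad).
It fails at once if the beaker is shifted by more than 2 cm or tipped (distance of beaker from where it was at the start of the episode above 0.02 m or angle between beaker's own z axis and vertical above 0.3 rad).
It also fails if it takes over 115 s, if anything falls off the work surface, if the arm or the gripper's body presses on something with over 40 N, if the wrist force passes 120 N, or if a joint passes its speed limit or range.

## Working session

There is one attempt and no reset: what is moved stays moved. The work goes in short steps, Python scripts to look and compute and a shell command to move; the robot and the scene stay as the last step left them, time stands still between calls to the robot, and variables do not carry over. Pictures are saved under pics/ and viewed, about 12 in all and at most 16, crops included, and the job is handed in when it is done.

```bash
ls; mkdir -p pics; cat > h.py <<'E'
import numpy as np, cv2
from bench import monitor, imaging, order, spotter
from scipy.spatial.transform import Rotation as R
def rot(q): return R.from_quat([q[1],q[2],q[3],q[0]]).as_matrix()
def shot(n,f=None):
    c=imaging.camera(n)
    if f: cv2.imwrite('pics/'+f+'.png',cv2.cvtColor(c['img'],cv2.COLOR_RGB2BGR))
    return c
def K(c):
    f=210/np.tan(np.radians(c['vfov'])/2); return np.array([[f,0,c['cx']],[0,f,c['cy']],[0,0,1.]])
def w(c,p): return np.array(c['origin'])+rot(c['orientation'])@np.array(p)
def px(c,uv,z):
    "pixels -> world on plane z"
    u=cv2.undistortPoints(np.array(uv,float).reshape(-1,1,2),K(c),np.array(c['distortion'],float)).reshape(-1,2)
    d=np.c_[u,np.ones(len(u))]@rot(c['orientation']).T; o=np.array(c['origin'])
    return o+d*((z-o[2])/d[:,2])[:,None]
def proj(c,P):
    M=rot(c['orientation']).T; 
    return cv2.projectPoints(np.array(P,float).reshape(-1,1,3),cv2.Rodrigues(M)[0],-M@np.array(c['origin']),K(c),np.array(c['distortion'],float))[0].reshape(-1,2)
THINGS=['lamp_red','lamp_blue','lamp_yellow','saddle','rack','tag_red','tag_blue','tag_yellow','bottle','beaker']
def find(n,c,things=THINGS):
    for t in things:
        for k in ('recognise','tip_of'):
            for d in getattr(spotter,k)(n,t)[:4]:
                P=w(c,d['at']); print(t,k,np.round(P,3),round(d['confidence'],2),np.round(proj(c,P)[0]))
E
python3 - <<'E'
from h import *
o=monitor.get_obs(); print({k:np.round(v,3) for k,v in o.items()})
for n in('scene','side'):
    c=shot(n,n+'0'); print(n,c['origin'],c['orientation'],c['vfov'],c['cx'],c['cy'],c['distortion']); find(n,c)
    print(monitor.get_obs()['time_s'])
shot('wrist','wrist0')
E
```

```text
pics
{'time_s': np.float64(0.0), 'q': array([ 1.   ,  0.182,  1.608,  0.   ,  1.354, -0.206]), 'dq': array([-0.   , -0.001,  0.002,  0.002, -0.001,  0.001]), 'joint_efforts': array([ 2.0000e-03, -4.4487e+01, -3.5134e+01, -0.0000e+00,  9.0000e-03,
        0.0000e+00]), 'eef_pos': array([0.205, 0.537, 0.249]), 'eef_rot': array([-0.   ,  0.181,  0.983, -0.001]), 'wrist_force': array([0.402, 0.635, 0.141]), 'torque': array([-0.019,  0.008, -0.003]), 'opening': np.float64(0.997)}
scene [ 1.30848779 -0.21769282  1.07498107] [-0.24979849  0.74606628  0.58412789 -0.19945032] 47.331002603404855 283.72216557906086 206.25068586848008 [-0.08282457  0.          0.          0.          0.        ]
lamp_red recognise [ 0.658 -0.501  0.031] 0.86 [113. 281.]
lamp_red recognise [ 0.527 -0.369  0.022] 0.61 [162. 230.]
lamp_red tip_of [ 0.526 -0.37   0.01 ] 0.95 [162. 232.]
lamp_red tip_of [ 0.639 -0.495  0.014] 0.78 [117. 277.]
lamp_blue recognise [ 0.551 -0.239  0.027] 0.9 [211. 226.]
lamp_blue recognise [ 0.371 -0.064  0.027] 0.66 [261. 166.]
lamp_blue tip_of [ 0.365 -0.069  0.017] 0.6 [259. 167.]
la
[... 2400 characters left out ...]
035 0.008] 0.59 [301. 190.]
tag_blue recognise [ 0.639 -0.005  0.014] 0.45 [306. 196.]
tag_blue tip_of [ 0.638 -0.004  0.004] 0.55 [305. 198.]
tag_yellow recognise [ 0.639 -0.042  0.012] 0.56 [310. 203.]
tag_yellow tip_of [ 0.64  -0.04   0.007] 0.65 [310. 204.]
tag_yellow tip_of [0.516 0.36  0.012] 0.26 [243. 146.]
bottle recognise [0.748 0.167 0.077] 0.82 [319. 147.]
bottle recognise [0.533 0.225 0.032] 0.52 [256. 159.]
bottle recognise [ 0.638 -0.007  0.012] 0.34 [306. 196.]
bottle tip_of [0.758 0.188 0.   ] 0.56 [318. 161.]
beaker recognise [ 0.74  -0.226  0.066] 0.66 [366. 221.]
beaker recognise [0.749 0.169 0.075] 0.61 [319. 147.]
beaker tip_of [ 0.743 -0.213 -0.002] 0.9 [363. 235.]
2.1
```

View pics/scene0.png

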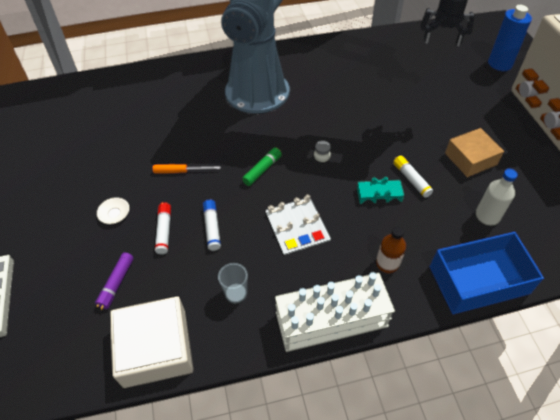

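View pics/side0.png

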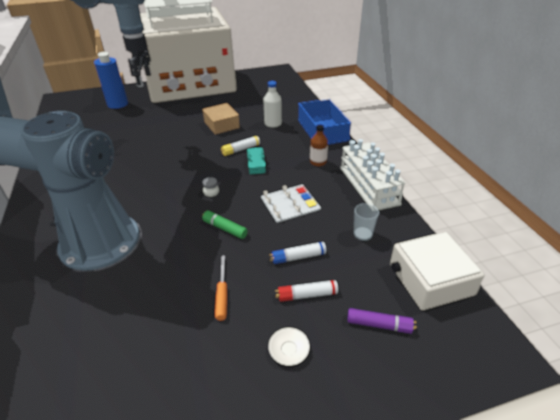

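The scene image shows the red lamp at (163,228), blue (211,225), yellow (413,176), saddle (380,190) and rack (297,222). The tags read yellow (290,244), blue (303,240), red (317,235). Green (262,166) and purple (115,280) are decoys. So red goes left (+38), yellow right (−38) and blue on top. The side view agrees. Next I'll refine the poses by colour.

```bash
cat >> h.py <<'E'
HUE={'red':[(0,8),(172,180)],'blue':[(105,128)],'yellow':[(20,35)],'teal':[(76,95)]}
def blobs(c,col,near,rad,smin=120,vmin=70,amin=4):
    "colour blobs with centroid within rad px of near: (area,u,v,axis-angle)"
    h=cv2.cvtColor(c['img'],cv2.COLOR_RGB2HSV); m=np.zeros(h.shape[:2],np.uint8)
    for a,b in HUE[col]: m|=cv2.inRange(h,(a,smin,vmin),(b,255,255))
    n,l,s,ce=cv2.connectedComponentsWithStats(m)
    return [(int(s[i,4]),*np.round(ce[i],2)) for i in range(1,n) if s[i,4]>=amin and np.hypot(*(ce[i]-near))<rad]
def edges(c,near,half,vmin=100):
    "bright pixels near lamp"
    h=cv2.cvtColor(c['img'],cv2.COLOR_RGB2HSV)
    return h
E
python3 - <<'E'
from h import *
O={'red':(.526,-.368),'blue':(.546,-.24),'yellow':(.518,.363)}
for n in('scene','side'):
    c=shot(n)
    for t,P in O.items():
        near=proj(c,[*P,.016])[0]
        for b in blobs(c,t,near,45): print(n,'lamp',t,b,np.round(px(c,[b[1:3]],.024)[0],4))
    for t,P in {'red':(.636,.031),'blue':(.639,-.006),'yellow':(.64,-.044)}.items():
        for b in blobs(c,t,proj(c,[*P,.014])[0],9): print(n,'tag',t,b,np.round(px(c,[b[1:3]],.014)[0],4))
    near=proj(c,[.535,.248,.03])[0]
    hsv=cv2.cvtColor(c['img'],cv2.COLOR_RGB2HSV); m=cv2.inRange(hsv,(74,100,40),(95,255,255)); 
    ys,xs=np.nonzero(m); k=np.hypot(xs-near[0],ys-near[1])<45; W=px(c,np.c_[xs[k],ys[k]],.03)[:,:2]
    r=cv2.minAreaRect(W.astype(np.float32)*1000); print(n,'saddle',r,W.mean(0))
c=shot('wrist'); 
o=monitor.get_obs(); print(c['origin'],c['orientation'],c['vfov'],o['eef_pos'],rot(o['eef_rot']).round(3))
s=cv2.imread('pics/scene0.png'); cv2.imwrite('pics/crop1.png',cv2.resize(s[140:260,140:440],None,fx=2.6,fy=2.6,interpolation=cv2.INTER_CUBIC))
E
```

```text
scene lamp red (143, np.float64(164.12), np.float64(207.55)) [ 0.454  -0.3557  0.024 ]
scene lamp red (32, np.float64(161.44), np.float64(244.84)) [ 0.5756 -0.3738  0.024 ]
scene lamp blue (130, np.float64(208.99), np.float64(204.29)) [ 0.473  -0.2326  0.024 ]
scene lamp blue (25, np.float64(213.24), np.float64(240.92)) [ 0.596  -0.2395  0.024 ]
scene lamp yellow (140, np.float64(399.65), np.float64(161.01)) [0.449  0.3427 0.024 ]
scene lamp yellow (31, np.float64(425.16), np.float64(189.19)) [0.5682 0.3724 0.024 ]
scene tag red (82, np.float64(317.45), np.float64(235.12)) [0.638  0.0327 0.014 ]
scene tag blue (82, np.float64(304.29), np.float64(239.27)) [ 0.6423 -0.0047  0.014 ]
scene tag yellow (89, np.float64(290.79), np.float64(243.29)) [ 0.6459 -0.0425  0.014 ]
scene saddle ((541.2470703125, 243.40281677246094), (133.24684143066406, 95.74629974365234), 79.8493881225586) [0.54352074 0.24298388]
side lamp red (25, np.float64(332.92), np.float64(286.76)) [ 0.575  -0.3833  0.024 ]
side lamp red (206, np.float64(284.73), np.float64(292.97)) [ 0.4536 -0.3645  0.024 ]
side lamp blue (10, np.float64(321.7), np.float64(249.5)) [ 0.5956 -0.2544  0.024 ]
side lamp blue (155, np.float64(278.62), np.float64(256.15)) [ 0.475  -0.2415  0.024 ]
side lamp yellow (110, np.float64(226.44), np.float64(149.63)) [0.4456 0.3346 0.024 ]
side tag red (31, np.float64(300.58), np.float64(189.94)) [0.6329 0.0285 0.014 ]
side tag blue (32, np.float64(305.5), np.float64(196.12)) [ 0.6373 -0.0073  0.014 ]
side tag yellow (28, np.float64(310.68), np.float64(203.07)) [ 0.641  -0.0456  0.014 ]
side saddle ((531.2412109375, 226.06051635742188), (172.7405548095703, 64.69532775878906), 78.99800872802734) [0.53106117 0.2231517 ]
[0.13788196 0.56311331 0.37390791] [0.11822205 0.81507558 0.56131325 0.08125747] 59.966939571634 [0.20512972 0.53718742 0.24996896] [[-0.934  0.357 -0.   ]
 [ 0.357  0.934 -0.   ]
 [ 0.    -0.    -1.   ]]
```

View pics/crop1.png

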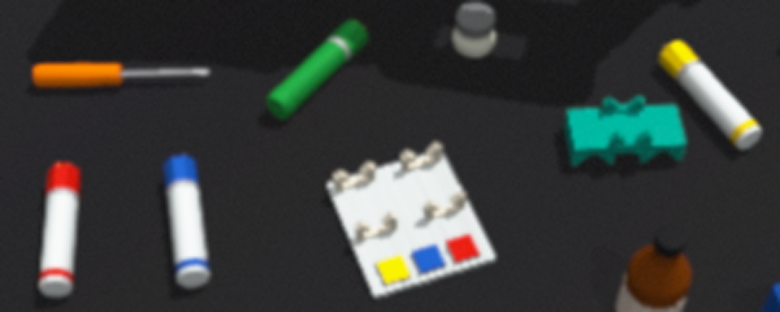

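Both views agree: red lies at about −8.6°, blue at −4.5°, yellow at +14°, and the rack at about +6°. I'll move above yellow and the saddle for a close look.

```bash
python3 -m pendant '[[[50,-34,0,6,80],[50,-34,0,6,80],[50,-34,0,6,80],[50,-34,0,6,80],[50,-34,0,6,80],[45,-7,0,5,80],[0,0,0,0,80],[0,0,0,0,80]]]'; python3 - <<'E'
from h import *
c=shot('wrist','w1'); print(np.array(c['origin']),rot(c['orientation'])[:,2],monitor.get_obs()['eef_pos']); find('wrist',c,['lamp_yellow','saddle'])
for b in blobs(c,'yellow',(280,210),400,amin=30): print(b,np.round(px(c,[b[1:3]],.024)[0],4))
E
```

```text
time_s: 3.3
eef_pos: [0.4995, 0.3602, 0.2496]
eef_rot: [-0.001, -0.122, 0.992, -0.0]
wrist_force: [-0.6, 1.1, 0.1]
opening: 0.933
[0.42982713 0.34298777 0.37357462] [ 0.27414533  0.06813809 -0.95927136] [0.49905702 0.36056623 0.24970919]
lamp_yellow recognise [0.499 0.359 0.027] 0.73 [281. 179.]
lamp_yellow recognise [0.531 0.248 0.032] 0.18 [162. 184.]
lamp_yellow tip_of [0.516 0.362 0.012] 0.92 [280. 192.]
saddle recognise [0.494 0.359 0.03 ] 0.7 [283. 175.]
saddle recognise [0.533 0.247 0.029] 0.58 [161. 185.]
saddle tip_of [ 0.536  0.249 -0.   ] 0.67 [171. 182.]
(33, np.float64(282.0), np.float64(104.82)) [0.4319 0.3431 0.024 ]
(391, np.float64(268.85), np.float64(124.96)) [0.4526 0.3356 0.024 ]
(89, np.float64(298.39), np.float64(121.47)) [0.4427 0.3617 0.024 ]
(51, np.float64(268.88), np.float64(245.41)) [0.5706 0.3639 0.024 ]
```

View pics/w1.png

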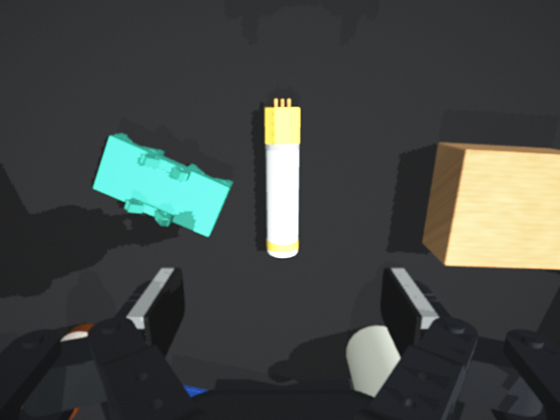

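Yellow lamp upright at columns 266–300, rows 108–257, aligned with the jaws; the saddle is at (163,186). I'll measure their axes exactly.

```bash
cat >> h.py <<'E'
def lamp(c,P,z=.016,sub=None):
    "bright/coloured silhouette of lamp near world P -> origin, yaw (plane z)"
    h=cv2.cvtColor(c['img'],cv2.COLOR_RGB2HSV); m=cv2.inRange(h,(0,0,125),(180,255,255))
    m=cv2.morphologyEx(m,cv2.MORPH_OPEN,np.ones((9,9)))
    n,l=cv2.connectedComponents(m); u=proj(c,P)[0].astype(int); k=l[u[1],u[0]]
    cn=max(cv2.findContours((l==k).astype(np.uint8),0,2)[0],key=cv2.contourArea).reshape(-1,2)
    W=px(c,cn,z)[:,:2]*1000
    (x,y),(a,b),t=cv2.minAreaRect(W.astype(np.float32))
    if a<b: t-=90
    t=(t+90)%180-90; L=max(a,b); d=np.array([np.cos(np.radians(t)),np.sin(np.radians(t))])
    print('lamp mid',(round(x,1),round(y,1)),'size',round(a,1),round(b,1),'yaw',round(t,2),'origin',np.round(np.array([x,y])+11.5*d,1), 'bg' if k==0 else '')
E
python3 - <<'E'
from h import *
c=shot('wrist'); lamp(c,[.517,.362,.016]); lamp(c,[.517,.362,.016],.024)
h=cv2.cvtColor(c['img'],cv2.COLOR_RGB2HSV); m=cv2.inRange(h,(76,120,40),(95,255,255)); m[:, 245:]=0
cn=max(cv2.findContours(m,0,2)[0],key=cv2.contourArea).reshape(-1,2)
for z in(.02,.033): print('saddle',cv2.minAreaRect((px(c,cn,z)[:,:2]*1000).astype(np.float32)))
print(monitor.get_obs()['eef_pos'])
E
```

```text
lamp mid (508.4, 362.5) size 155.3 34.1 yaw 14.18 origin [519.5 365.4] 
lamp mid (506.6, 362.1) size 151.9 33.3 yaw 14.18 origin [517.7 364.9] 
saddle ((539.4419555664062, 244.3652801513672), (127.57022857666016, 74.72830200195312), 79.47083282470703)
saddle ((535.3995971679688, 248.00291442871094), (122.88731384277344, 71.98517608642578), 79.470703125)
[0.49929683 0.36083039 0.25027352]
```

Yellow's origin is at (518,364), yaw 14°. The saddle is at (535,248), with its long side near world y: in the image its x axis lies at about −10.5°, unlike the listing's "y along world x", so I trust the image. Now to grasp yellow.

```bash
python3 -m pendant '[[[9,2,-55,0,65],[9,1,-55,0,65],[0,0,-55,0,65],[0,0,-45,0,65],[0,0,-18,0,65],[0,0,0,0,65],[0,0,0,0,25],[0,0,0,0,25]]]' && python3 -m pendant '[[[0,0,0,0,25],[0,0,0,0,25],[0,0,20,0,25],[0,0,40,0,25],[0,0,40,0,25],[0,0,0,0,25]]]'
```

```text
time_s: 4.6
eef_pos: [0.5198, 0.3641, 0.0247]
eef_rot: [0.002, -0.123, 0.992, 0.001]
wrist_force: [-6.6, -1.8, 13.5]
opening: 0.355
time_s: 5.35
eef_pos: [0.521, 0.3646, 0.128]
eef_rot: [0.005, -0.123, 0.992, 0.001]
wrist_force: [1.1, 0.1, -1.3]
opening: 0.351
```

Yellow is gripped and lifted. Next I'll look at the rack from its side, with the held lamp out of the way.

```bash
python3 -m pendant '[[[-4,-50,30,-2,25],[-4,-53,30,-2,25],[-4,-54,30,-2,25],[-4,-54,22,-2,25],[-4,-54,10,0,25],[0,0,0,0,25],[0,0,0,0,25],[0,0,0,0,25]]]'; python3 - <<'E'
from h import *
c=shot('wrist','w2'); o=monitor.get_obs(); print(o['eef_pos'],o['eef_rot']); find('wrist',c,['rack','tag_red','tag_blue','tag_yellow'])
for t in('red','blue','yellow'):
  for b in blobs(c,t,(150,230),140,amin=60): print(t,b,np.round(px(c,[b[1:3]],.014)[0],4))
E
```

```text
time_s: 6.35
eef_pos: [0.4977, 0.0992, 0.2434]
eef_rot: [-0.001, -0.054, 0.999, 0.0]
wrist_force: [0.0, 0.4, -0.5]
opening: 0.351
[0.49772739 0.09932434 0.24342336] [-5.62417229e-04 -5.40979733e-02  9.98535462e-01  1.57005120e-04]
rack recognise [ 0.566 -0.016  0.012] 0.65 [165. 231.]
rack tip_of [ 0.56  -0.017  0.002] 0.76 [167. 221.]
rack tip_of [ 0.742 -0.211 -0.001] 0.7 [  7. 346.]
tag_red recognise [0.625 0.022 0.012] 0.49 [199. 284.]
tag_red tip_of [0.635 0.032 0.006] 0.53 [209. 291.]
tag_blue recognise [ 0.635 -0.004  0.016] 0.61 [174. 292.]
tag_blue tip_of [ 0.638 -0.007  0.006] 0.64 [174. 290.]
tag_yellow recognise [ 0.643 -0.044  0.017] 0.95 [137. 295.]
tag_yellow tip_of [ 0.647 -0.043  0.011] 0.9 [140. 296.]
red (145, np.float64(200.23), np.float64(289.27)) [0.6292 0.0241 0.014 ]
blue (571, np.float64(174.52), np.float64(293.02)) [ 0.637  -0.0037  0.014 ]
yellow (547, np.float64(140.24), np.float64(292.43)) [ 0.6405 -0.0412  0.014 ]
```

View pics/w2.png

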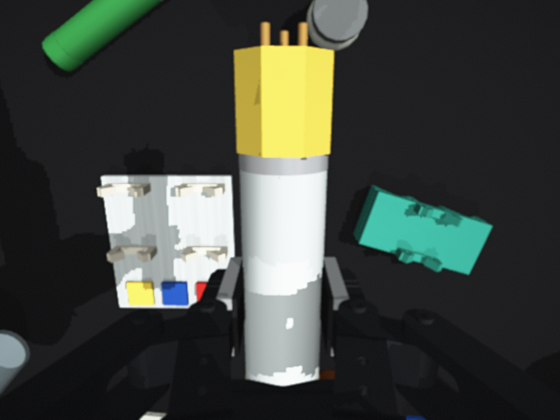

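The wrist picture shows the tags at (140,292), (174,293) and partly (200,289), and the V plates around (165,222). The rack yaw is about 5.8°. I'll check the rack against the V-plate tops.

```bash
python3 - <<'E'
from h import *
c=shot('wrist')
print(px(c,[(124,188),(201,187),(131,251),(206,251)],.034).round(4)); print(px(c,[(164.75,220)],.034))
print(px(c,[(101,177),(232,175),(121,307)],.008).round(4))
ro=np.array([.554,-.013]);a=np.radians(5.8);Rm=np.array([[np.cos(a),-np.sin(a)],[np.sin(a),np.cos(a)]])
print([ro+Rm@[0,y] for y in(.038,-.038)])
E
```

```text
[[ 0.5197 -0.0497  0.034 ]
 [ 0.511   0.023   0.034 ]
 [ 0.5838 -0.0438  0.034 ]
 [ 0.5755  0.0308  0.034 ]]
[[ 0.54748041 -0.01061081  0.034     ]]
[[ 0.5179 -0.084   0.008 ]
 [ 0.5019  0.0482  0.008 ]
 [ 0.6662 -0.0668  0.008 ]]
[array([0.55015986, 0.02480547]), array([ 0.55784014, -0.05080547])]
```

```bash
python3 -m pendant '[[[20,-50,-20,0,25],[20,-50,-20,0,25],[20,-49,-30,0,25],[0,0,-40,0,25],[0,0,-45,0,25],[0,0,-20,0,25],[0,0,0,0,25],[0,0,0,0,25]]]'; python3 - <<'E'
from h import *
shot('scene');c=shot('side','s2'); s=cv2.imread('pics/s2.png')[130:270,210:390]; cv2.imwrite('pics/s2c.png',cv2.resize(s,None,fx=4,fy=4,interpolation=cv2.INTER_CUBIC))
E
```

```text
time_s: 7.85
eef_pos: [0.5591, -0.0511, 0.0701]
eef_rot: [0.001, -0.053, 0.999, -0.0]
wrist_force: [0.7, 0.4, 0.1]
opening: 0.351
```

View pics/s2c.png

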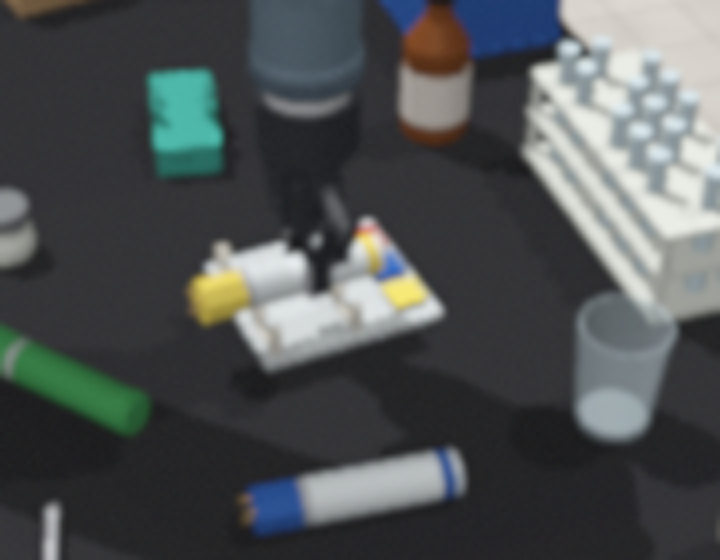

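```bash
python3 - <<'E'
from h import *
for n in('side','scene'):
    c=shot(n)
    a=np.radians(6.4); d=np.array([np.cos(a),np.sin(a)])
    for lab,ro in(('now',[.558,-.051,.062]),('seat R',[.557,-.050,.040]),):
        for s in(-.0685,):
            q=np.array(ro)+np.r_[s*d,0]; print(n,lab,s,proj(c,q)[0].round(1))
    q=proj(c,[.49,-.058,.062])[0]
    print(n,blobs(c,'yellow',q,25))
    b=max(blobs(c,'yellow',q,25)); print(px(c,[b[1:3]],.066))
E
```

```text
side now -0.0685 [265.5 203.4]
side seat R -0.0685 [265.3 208.8]
side [(127, np.float64(263.65), np.float64(204.09))]
[[ 0.48283429 -0.06463276  0.066     ]]
scene now -0.0685 [271.1 188.4]
scene seat R -0.0685 [271.6 193.1]
scene []Traceback (most recent call last):
  File "<stdin>", line 10, in <module>
ValueError: max() iterable argument is empty
```

The prediction matches the image to within 2 px, so I lower.

```bash
python3 -m pendant '[[[1,0,-8,0,25],[0,0,-6,0,25],[0,0,-5,0,25],[0,0,-2,0,25],[0,0,0,0,25]]]'
```

```text
time_s: 8.68
eef_pos: [0.5588, -0.051, 0.0486]
eef_rot: [-0.001, -0.054, 0.999, -0.0]
wrist_force: [-4.9, 0.5, 8.0]
opening: 0.351
```

Seated contact at 8 N. I release, rise and check.

```bash
python3 -m pendant '[[[0,0,0,0,36],[0,0,0,0,44],[0,0,0,0,48],[0,0,10,0,48],[0,0,30,0,48],[0,0,55,0,48],[-20,0,60,0,48],[-40,0,50,0,48]]]'; python3 - <<'E'
from h import *
c=shot('wrist','w3'); o=monitor.get_obs(); print(o['eef_pos']); find('wrist',c,['lamp_yellow','rack','tag_yellow'])
lamp(c,[.545,-.051,.04],.04)
for t in('red','blue','yellow'):
  for b in blobs(c,t,(280,230),140,amin=60): print(t,b,np.round(px(c,[b[1:3]],.014)[0],4))
E
```

```text
time_s: 9.68
eef_pos: [0.5008, -0.0511, 0.2545]
eef_rot: [0.002, -0.053, 0.999, -0.001]
wrist_force: [0.5, 0.6, -0.1]
opening: 0.559
[ 0.49932941 -0.05112214  0.26090621]
lamp_yellow recognise [ 0.534 -0.054  0.051] 0.74 [276. 217.]
lamp_yellow recognise [ 0.743 -0.188  0.08 ] 0.68 [126. 403.]
lamp_yellow tip_of [ 0.555 -0.053  0.037] 0.78 [275. 233.]
rack recognise [ 0.563 -0.001  0.01 ] 0.91 [323. 235.]
rack tip_of [ 0.558 -0.015  0.   ] 0.98 [310. 226.]
tag_yellow recognise [ 0.649 -0.043  0.015] 0.85 [276. 304.]
tag_yellow tip_of [ 0.647 -0.043  0.009] 0.76 [276. 300.]
lamp mid (552.6, -15.7) size 172.9 121.2 yaw 5.89 origin [564.  -14.5] 
red (168, np.float64(335.77), np.float64(298.02)) [0.6347 0.0237 0.014 ]
blue (523, np.float64(310.48), np.float64(297.48)) [ 0.637  -0.0048  0.014 ]
yellow (1446, np.float64(275.97), np.float64(165.85)) [ 0.4924 -0.0587  0.014 ]
yellow (202, np.float64(276.61), np.float64(287.99)) [ 0.6292 -0.044   0.014 ]
yellow (219, np.float64(277.0), np.float64(302.71)) [ 0.6477 -0.0416  0.014 ]
```

View pics/w3.png

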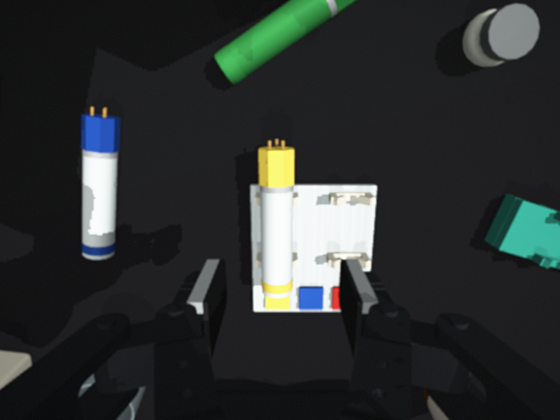

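The picture shows yellow seated in the right seat, in line with its tag (columns 276 and 277). The seat line is confirmed, so on to red.

```bash
python3 -m pendant '[[[0,-52,0,-3,65],[0,-52,0,-3,65],[0,-52,0,-3,65],[0,-52,0,-3,65],[0,-52,-5,-3,65],[0,-54,-5,0,65],[0,0,0,0,65],[0,0,0,0,65]]]'; python3 - <<'E'
from h import *
c=shot('wrist','w4'); o=monitor.get_obs(); print(o['eef_pos'],o['eef_rot']); find('wrist',c,['lamp_red'])
lamp(c,[.525,-.367,.016]);lamp(c,[.525,-.367,.016],.024)
E
```

```text
time_s: 11.02
eef_pos: [0.5, -0.3641, 0.2389]
eef_rot: [-0.001, 0.078, 0.997, 0.001]
wrist_force: [0.5, 1.0, 0.1]
opening: 0.763
[ 0.50026431 -0.36357442  0.23958348] [-9.64375868e-04  7.72724185e-02  9.97008907e-01  1.13239345e-03]
lamp_red recognise [ 0.507 -0.367  0.029] 0.66 [279. 190.]
lamp_red tip_of [ 0.526 -0.37   0.012] 0.64 [280. 205.]
lamp mid (517.3, -368.1) size 32.3 154.1 yaw -8.77 origin [ 528.7 -369.9] 
lamp mid (515.3, -367.8) size 31.6 150.6 yaw -8.77 origin [ 526.6 -369.5]
```

View pics/w4.png

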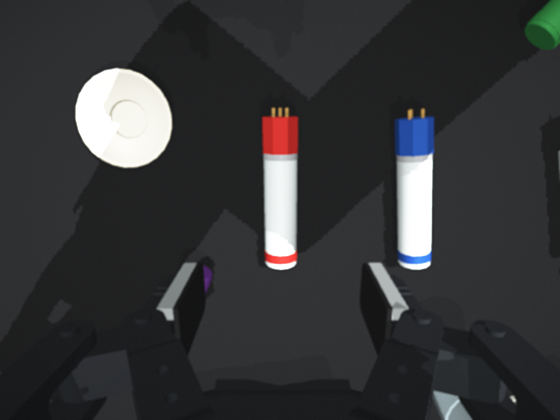

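Red lamp at columns 263–298, rows 115–268, aligned with the jaws. Grasp it.

```bash
python3 -m pendant '[[[13,-3,-50,0,65],[13,-2,-55,0,65],[0,0,-55,0,65],[0,0,-40,0,65],[0,0,-15,0,65],[0,0,0,0,65],[0,0,0,0,25],[0,0,0,0,25]]]' && python3 -m pendant '[[[0,0,0,0,25],[0,0,0,0,25],[0,0,0,0,25]]]' && python3 -m pendant '[[[0,0,20,0,25],[0,0,40,0,25],[0,0,60,0,25],[0,20,60,3,25],[0,50,36,3,25],[0,60,0,3,25],[0,60,0,3,25],[0,60,0,3,25]]]'
```

```text
time_s: 12.18
eef_pos: [0.5276, -0.3709, 0.0286]
eef_rot: [0.001, 0.078, 0.997, -0.001]
wrist_force: [-4.6, 6.5, 20.9]
opening: 0.355
time_s: 12.55
eef_pos: [0.5277, -0.371, 0.0288]
eef_rot: [0.002, 0.078, 0.997, -0.001]
wrist_force: [-0.5, 1.2, 6.2]
opening: 0.349
time_s: 13.55
eef_pos: [0.5261, -0.1183, 0.2432]
eef_rot: [0.001, -0.054, 0.999, -0.001]
wrist_force: [0.8, -0.0, -1.8]
opening: 0.348
```

```bash
python3 -m pendant '[[[8,48,-20,0,25],[8,48,-20,0,25],[8,48,-30,0,25],[0,0,-50,0,25],[0,0,-40,0,25],[0,0,-15,0,25],[0,0,0,0,25],[0,0,0,0,25]]]'
```

```text
time_s: 14.55
eef_pos: [0.552, 0.0235, 0.0686]
eef_rot: [0.002, -0.053, 0.999, -0.0]
wrist_force: [0.1, -0.0, -0.2]
opening: 0.351
```

```bash
python3 - <<'E'
from h import *
c=shot('side','s3'); o=monitor.get_obs()['eef_pos'];print(o)
s=cv2.imread('pics/s3.png')[130:270,210:390]; cv2.imwrite('pics/s3c.png',cv2.resize(s,None,fx=4,fy=4,interpolation=cv2.INTER_CUBIC))
for zo in(.0,.008,.012): 
  a=np.radians(6.4); q=np.array([o[0]-.001-.0685*np.cos(a),o[1]-.0685*np.sin(a),o[2]-zo]); print(zo,proj(c,q)[0])
print(blobs(c,'red',proj(c,q)[0],25))
E
```

```text
[0.55192777 0.02345411 0.06854803]
0.0 [256.83739503 187.73960786]
0.008 [256.96796237 189.76098929]
0.012 [257.0328517  190.76566535]
[(133, np.float64(255.69), np.float64(190.82))]
```

View pics/s3c.png

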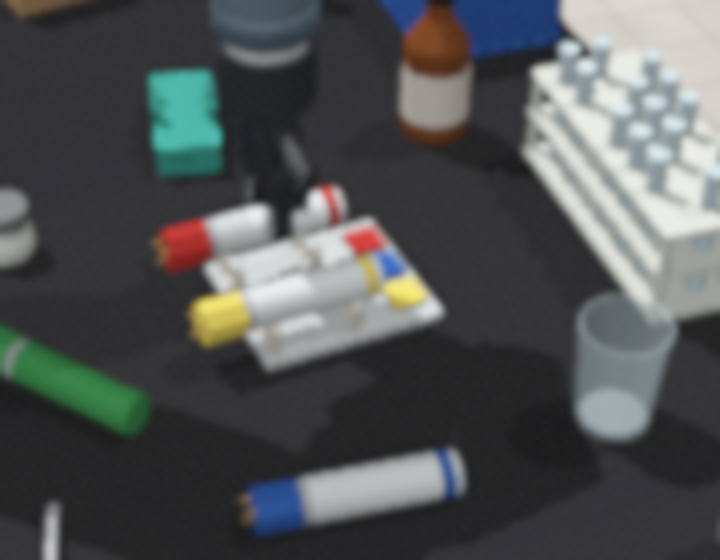

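The image shows red hovering over the left seat, agreeing with the prediction. Small correction and lower.

```bash
python3 -m pendant '[[[-1,2,-6,0,25],[0,0,-5,0,25],[0,0,-4,0,25],[0,0,0,0,25],[0,0,0,0,25]]]'
```

```text
time_s: 15.22
eef_pos: [0.5502, 0.0246, 0.0525]
eef_rot: [0.001, -0.054, 0.999, -0.001]
wrist_force: [-2.1, -5.8, 7.8]
opening: 0.35
```

```bash
python3 -m pendant '[[[0,-1,-1,0,25],[0,0,0,0,36],[0,0,0,0,44],[0,0,0,0,48],[0,0,10,0,48],[0,0,30,0,48],[-20,0,80,0,48],[-40,-10,70,0,48]]]'; python3 - <<'E'
from h import *
c=shot('wrist','w5'); o=monitor.get_obs(); print(o['eef_pos']); find('wrist',c,['lamp_red','lamp_yellow','rack','tag_blue'])
for t in('red','blue','yellow'):
  for b in blobs(c,t,(280,230),170,amin=60): print(t,b,np.round(px(c,[b[1:3]],.014)[0],4))
E
```

```text
time_s: 16.23
eef_pos: [0.5037, 0.0173, 0.2074]
eef_rot: [0.001, -0.054, 0.999, -0.0]
wrist_force: [1.3, -0.5, 0.9]
opening: 0.567
[0.50375202 0.01651933 0.21467818]
lamp_red recognise [0.526 0.019 0.052] 0.85 [281. 223.]
lamp_red tip_of [0.55  0.021 0.038] 0.73 [281. 244.]
lamp_yellow recognise [ 0.515 -0.052  0.055] 0.66 [194. 202.]
lamp_yellow tip_of [ 0.555 -0.051  0.037] 0.56 [197. 240.]
rack recognise [ 0.571 -0.009  0.011] 0.88 [247. 250.]
rack tip_of [ 0.557 -0.015  0.002] 0.83 [244. 233.]
tag_blue recognise [ 0.636 -0.004  0.013] 0.78 [247. 312.]
tag_blue tip_of [ 0.636 -0.007  0.008] 0.75 [244. 309.]
red (1909, np.float64(285.12), np.float64(163.52)) [0.4838 0.0177 0.014 ]
red (281, np.float64(284.58), np.float64(304.01)) [0.6225 0.0324 0.014 ]
red (289, np.float64(283.76), np.float64(320.05)) [0.6407 0.0336 0.014 ]
blue (662, np.float64(246.26), np.float64(312.9)) [ 0.6366 -0.0045  0.014 ]
yellow (2098, np.float64(190.21), np.float64(163.27)) [ 0.4924 -0.0653  0.014 ]
```

View pics/w5.png

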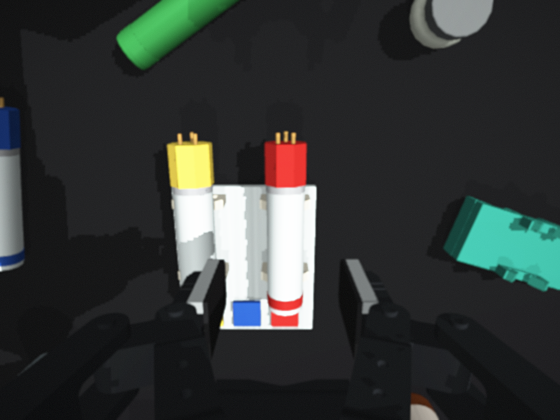

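Both lamps lie in their seats in line with their tags (red column 285, blue tag 246, yellow 190), with both bases at row 163. Next is the saddle; first I'll check joint 6.

```bash
python3 - <<'E'
from h import *
o=monitor.get_obs(); print(o['q']); print(np.array([o['eef_pos']]))
c=shot('wrist'); 
for uv in((285.1,163.5),(190.2,163.3)): print(px(c,[uv],.05))
E
python3 -m pendant '[[[6,32,5,9,85],[5,32,5,9,85],[5,32,0,9,85],[5,32,0,9,85],[4,32,0,9,85],[3,32,0,9,85],[2,30,0,9,85],[2,10,0,10,85]]]'; python3 - <<'E'
from h import *
print(monitor.get_obs()['q'])
E
```

```text
[-2.01636401e-01  7.01418907e-02  1.82945877e+00  4.52195603e-05
  1.24510504e+00 -1.87897557e+00]
[[0.5027908  0.01747149 0.20326622]]
[[0.47560367 0.01701306 0.05      ]]
[[ 0.48312733 -0.05543138  0.05      ]]
time_s: 17.73
eef_pos: [0.5349, 0.251, 0.2134]
eef_rot: [-0.001, -0.64, 0.769, 0.001]
wrist_force: [-0.2, 0.3, -0.3]
opening: 0.995
[ 2.37834501e-01  2.50793892e-01  1.59981431e+00  3.22833834e-04
  1.29324020e+00 -2.72099242e+00]
```

Turning on would put joint 6 out of range at the rack, so I use the grasp half a turn round.

```bash
python3 -m pendant '[[[0,0,3,-10,85],[0,0,0,-10,85],[0,0,0,-10,85],[0,0,0,-10,85],[0,0,0,-10,85],[0,0,0,-10,85],[0,0,0,-10,85],[0,0,0,-10,85]]]';python3 -m pendant '[[[0,0,0,-10,85],[0,0,0,-10,85],[0,0,0,-10,85],[0,0,0,-10,85],[0,0,0,-10,85],[0,0,0,-10,85],[0,0,0,-10,85],[0,0,0,-10,85]]]';python3 -m pendant '[[[0,0,0,-10,85],[0,0,0,-10,85],[0,0,0,0,85],[0,0,0,0,85]]]'; python3 - <<'E'
from h import *
c=shot('wrist','w6'); o=monitor.get_obs(); print(o['eef_pos'],o['q'][5]); find('wrist',c,['saddle'])
h=cv2.cvtColor(c['img'],cv2.COLOR_RGB2HSV); m=cv2.inRange(h,(76,100,40),(95,255,255))
cn=max(cv2.findContours(m,0,2)[0],key=cv2.contourArea).reshape(-1,2)
for z in(.02,.033): print('saddle',cv2.minAreaRect((px(c,cn,z)[:,:2]*1000).astype(np.float32)))
E
```

```text
time_s: 18.73
eef_pos: [0.5351, 0.2493, 0.2165]
eef_rot: [-0.001, 0.011, 1.0, -0.0]
wrist_force: [-0.5, -0.8, 0.2]
opening: 0.997
time_s: 19.73
eef_pos: [0.5351, 0.2493, 0.2165]
eef_rot: [-0.001, 0.651, 0.759, -0.001]
wrist_force: [-0.8, -0.5, 0.1]
opening: 1.0
time_s: 20.23
eef_pos: [0.5352, 0.2493, 0.2172]
eef_rot: [-0.0, 0.77, 0.638, -0.001]
wrist_force: [-0.2, -0.2, -0.2]
opening: 1.0
[0.53526438 0.24926464 0.21733312] 0.4224528510930892
saddle recognise [0.537 0.253 0.032] 0.65 [284. 184.]
saddle tip_of [0.537 0.247 0.   ] 0.62 [284. 182.]
saddle ((536.136962890625, 245.38156127929688), (127.05641174316406, 62.87807083129883), 79.30597686767578)
saddle ((536.6502685546875, 248.41555786132812), (121.9115219116211, 60.33195495605469), 79.30595397949219)
```

View pics/w6.png

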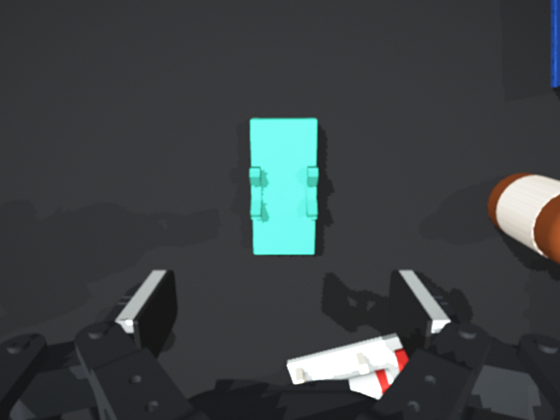

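Saddle at columns 250–318, rows 118–254, V lugs at rows 167–218, aligned with the jaws. Grasp.

```bash
python3 -m pendant '[[[1,-1,-55,0,85],[0,0,-55,0,85],[0,0,-50,0,85],[0,0,-22,0,85],[0,0,-4,0,85],[0,0,0,0,85],[0,0,0,0,48],[0,0,0,0,48]]]' && python3 -m pendant '[[[0,0,0,0,48],[0,0,0,0,48],[0,0,0,0,48]]]' && python3 -m pendant '[[[0,0,20,0,48],[0,0,40,0,48],[0,0,50,0,48],[0,0,40,0,48],[2,-50,20,3,48],[2,-50,0,4,48],[2,-50,0,5,48],[2,-50,0,5,48]]]'
```

```text
time_s: 21.38
eef_pos: [0.5376, 0.2486, 0.0337]
eef_rot: [0.001, 0.771, 0.637, 0.001]
wrist_force: [0.8, 1.5, -1.4]
opening: 0.641
time_s: 21.75
eef_pos: [0.5377, 0.2486, 0.0337]
eef_rot: [0.001, 0.771, 0.637, 0.001]
wrist_force: [-0.1, 0.3, 6.5]
opening: 0.641
time_s: 22.75
eef_pos: [0.5441, 0.0468, 0.2032]
eef_rot: [0.001, 0.667, 0.745, 0.0]
wrist_force: [0.4, 0.3, -2.3]
opening: 0.643
```

```bash
python3 -m pendant '[[[5,-30,-10,0,48],[4,-30,-30,0,48],[0,0,-45,0,48],[0,0,-25,0,48],[0,0,0,0,48],[0,0,0,0,48]]]'; python3 - <<'E'
from h import *
c=shot('side','s4'); o=monitor.get_obs();print(o['eef_pos'],o['eef_rot'])
s=cv2.imread('pics/s4.png')[130:270,210:390]; cv2.imwrite('pics/s4c.png',cv2.resize(s,None,fx=4,fy=4,interpolation=cv2.INTER_CUBIC))
E
```

```text
time_s: 23.5
eef_pos: [0.5544, -0.0119, 0.0936]
eef_rot: [0.001, 0.668, 0.744, 0.001]
wrist_force: [0.6, -0.3, -1.2]
opening: 0.638
[ 0.55470077 -0.01187252  0.09394873] [0.0014038  0.66836381 0.74383282 0.00077078]
```

View pics/s4c.png

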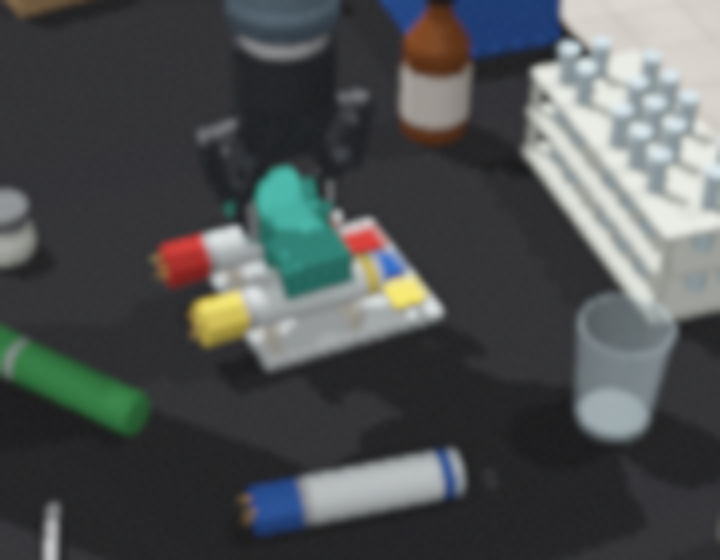

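The saddle hovers across both lamps, aligned. Lower it slowly.

```bash
python3 -m pendant '[[[-1,-2,-6,0,48],[0,0,-5,0,48],[0,0,-3,0,48],[0,0,-2,0,48],[0,0,0,0,48],[0,0,0,0,48]]]'
```

```text
time_s: 24.3
eef_pos: [0.5525, -0.0127, 0.0768]
eef_rot: [-0.001, 0.668, 0.744, 0.001]
wrist_force: [-3.1, 6.2, 9.0]
opening: 0.642
```

```bash
python3 -m pendant '[[[0,1,-1,0,48],[0,0,0,0,60],[0,0,0,0,70],[0,0,0,0,80],[0,0,0,0,85],[0,0,0,0,85],[0,0,10,0,85]]]'; python3 -m pendant '[[[0,0,25,-10,85],[0,0,45,-10,85],[0,0,50,-10,85],[-10,0,40,-10,85],[-20,-30,0,-10,85],[0,-50,0,-10,85],[0,-50,0,-10,85],[0,-50,0,-10,85]]]'; python3 -m pendant '[[[0,-30,0,-10,85],[0,-10,0,-10,65],[0,0,0,0,65]]]'; python3 - <<'E'
from h import *
c=shot('wrist','w7'); o=monitor.get_obs(); print(o['eef_pos'],o['eef_rot'],o['q'][5])
E
```

```text
time_s: 25.18
eef_pos: [0.5516, -0.0126, 0.0844]
eef_rot: [-0.001, 0.669, 0.744, -0.0]
wrist_force: [-0.3, 0.4, -0.3]
opening: 0.996
time_s: 26.18
eef_pos: [0.5223, -0.1942, 0.246]
eef_rot: [0.0, 0.991, 0.137, 0.001]
wrist_force: [0.5, 0.4, 0.3]
opening: 0.995
time_s: 26.55
eef_pos: [0.5222, -0.2336, 0.2454]
eef_rot: [0.0, 0.999, -0.034, 0.0]
wrist_force: [0.6, 0.4, 0.2]
opening: 0.76
[ 0.5222936  -0.2327976   0.24526623] [-2.80411010e-05  9.99469961e-01 -3.25542474e-02  1.31330364e-04] 1.0089850352257612
```

```bash
python3 - <<'E'
from h import *
c=shot('wrist','w8'); find('wrist',c,['lamp_blue','saddle'])
for z in(.016,.024): lamp(c,[.53,-.239,.016],z)
for n in('scene','side'): c=shot(n,'x'+n); find(n,c,['saddle','lamp_red','lamp_yellow'])
a=cv2.imread('pics/w8.png'); b=cv2.imread('pics/xscene.png')[170:270,240:360]; s=cv2.imread('pics/xside.png')[150:250,225:345]
f=lambda i:cv2.resize(i,(384,320),interpolation=cv2.INTER_CUBIC)
top=np.hstack([f(b),f(s)]); bot=cv2.resize(a,(373,280)); cv=np.zeros((600,768,3),np.uint8); cv[:320]=top; cv[320:,:373]=bot; cv2.imwrite('pics/m1.png',cv)
E
```

```text
lamp_blue recognise [ 0.543 -0.238  0.029] 0.87 [286. 159.]
saddle recognise [ 0.555 -0.041  0.071] 0.75 [ 51. 169.]
saddle tip_of [ 0.554 -0.015  0.042] 0.62 [ 43. 166.]
lamp mid (532.0, -236.5) size 31.4 152.1 yaw -3.68 origin [ 543.5 -237.3] 
lamp mid (533.4, -236.6) size 30.7 148.6 yaw -3.68 origin [ 544.9 -237.3] 
saddle recognise [ 0.56  -0.019  0.071] 0.64 [292. 203.]
saddle tip_of [ 0.553 -0.014  0.04 ] 0.74 [292. 208.]
saddle tip_of [0.633 0.03  0.008] 0.16 [316. 235.]
lamp_red recognise [0.586 0.019 0.052] 0.8 [308. 212.]
lamp_red recognise [ 0.659 -0.501  0.028] 0.63 [113. 282.]
lamp_red tip_of [0.55  0.022 0.039] 0.72 [305. 205.]
lamp_red tip_of [ 0.634 -0.494  0.015] 0.61 [117. 275.]
lamp_yellow recognise [ 0.592 -0.054  0.049] 0.79 [282. 220.]
lamp_yellow recognise [ 0.549 -0.238  0.028] 0.29 [211. 226.]
lamp_yellow tip_of [ 0.556 -0.053  0.042] 0.92 [279. 211.]
lamp_yellow tip_of [ 0.641 -0.004  0.007] 0.56 [304. 240.]
saddle recognise [ 0.55  -0.031  0.072] 0.92 [282. 192.]
saddle tip_of [ 0.55  -0.013  0.043] 0.73 [280. 195.]
lamp_red recognise [ 0.644 -0.507  0.03 ] 0.64 [381. 318.]
lamp_red recognise [0.49  0.01  0.051] 0.47 [260. 193.]
lamp_red tip_of [ 0.632 -0.494  0.013] 0.94 [373. 320.]
lamp_red tip_of [0.545 0.027 0.04 ] 0.55 [275. 189.]
lamp_yellow recognise [ 0.506 -0.071  0.046] 0.68 [272. 209.]
```

View pics/m1.png

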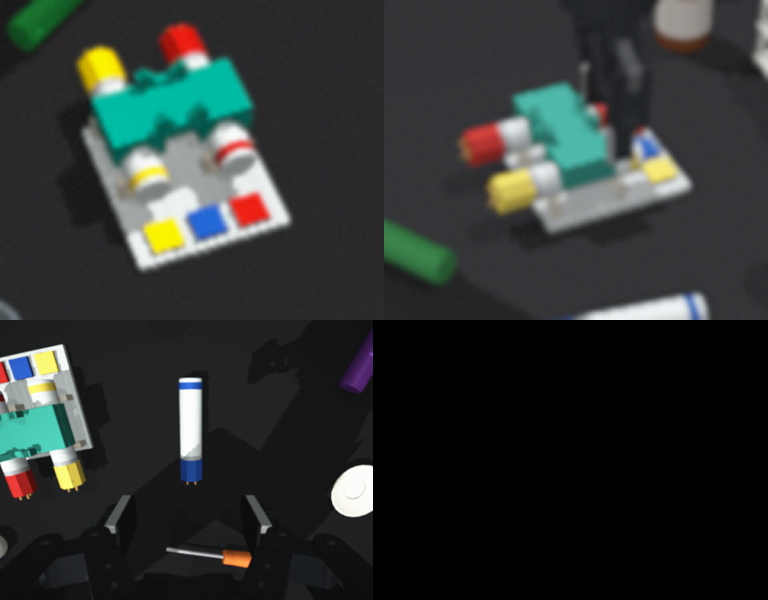

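The saddle is seated level across both lamps (estimates (0.553,−0.014), z≈0.041). Blue lies vertical at column 190 of the inset, aligned with the jaws. Grasp blue.

```bash
python3 -m pendant '[[[11,-3,-50,0,65],[11,-2,-55,0,65],[0,0,-55,0,65],[0,0,-42,0,65],[0,0,-17,0,65],[0,0,0,0,65],[0,0,0,0,25],[0,0,0,0,25]]]' && python3 -m pendant '[[[0,0,0,0,25],[0,0,0,0,25],[0,0,0,0,25]]]' && python3 -m pendant '[[[0,0,20,0,25],[0,0,40,0,25],[0,0,60,0,25],[0,20,60,2,25],[0,50,20,2,25],[0,50,0,2,25],[0,50,0,2,25],[0,0,0,2,25]]]'
```

```text
time_s: 28.55
eef_pos: [0.5458, -0.2387, 0.0283]
eef_rot: [0.001, 0.999, -0.034, 0.002]
wrist_force: [-7.4, 3.7, 20.7]
opening: 0.35
time_s: 28.92
eef_pos: [0.5459, -0.2388, 0.0284]
eef_rot: [0.001, 0.999, -0.034, 0.002]
wrist_force: [0.1, 1.1, 6.0]
opening: 0.351
time_s: 29.92
eef_pos: [0.5441, -0.0647, 0.2268]
eef_rot: [-0.0, 0.998, 0.056, 0.001]
wrist_force: [-0.0, -1.1, -1.0]
opening: 0.352
```

```bash
python3 -m pendant '[[[5,26,-20,0,25],[5,25,-40,0,25],[0,0,-30,0,25],[0,0,-9,0,25],[0,0,0,0,25],[0,0,0,0,25]]]'; python3 - <<'E'
from h import *
o=monitor.get_obs()['eef_pos'];print(o)
for n in('side','scene'):
    c=shot(n,'y'+n)
    a=np.radians(6.4); q=np.array([o[0]-.001-.0685*np.cos(a),o[1]-.0685*np.sin(a),o[2]-.0124]); print(proj(c,q)[0],blobs(c,'blue',proj(c,q)[0],22))
b=cv2.imread('pics/yscene.png')[150:270,220:360]; s=cv2.imread('pics/yside.png')[130:250,215:355]
cv2.imwrite('pics/m2.png',np.hstack([cv2.resize(i,(400,343),interpolation=cv2.INTER_CUBIC) for i in(b,s)]))
E
```

```text
time_s: 30.68
eef_pos: [0.5555, -0.0178, 0.1279]
eef_rot: [0.0, 0.999, 0.053, 0.001]
wrist_force: [0.5, -0.2, -0.4]
opening: 0.348
[ 0.5555374  -0.01784848  0.12794465]
[260.68815885 183.06105634] [(112, np.float64(260.71), np.float64(181.79))]
[282.42943098 172.26568156] [(12, np.float64(278.5), np.float64(175.33))]
```

View pics/m2.png

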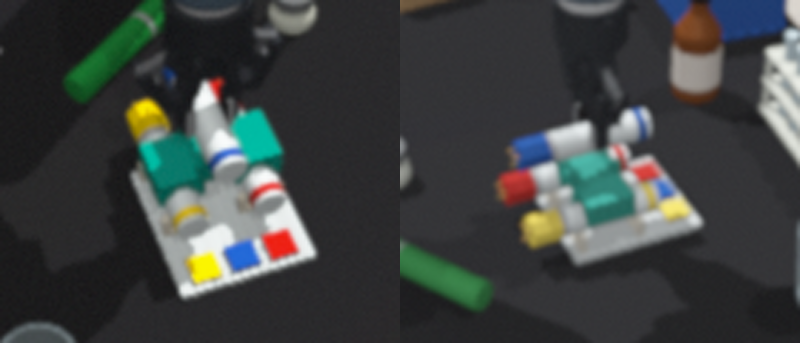

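Blue hovers above the saddle V, its position matching the prediction. Correct by +4 mm in y and lower.

```bash
python3 -m pendant '[[[-1,4,-7,0,25],[0,0,-6,0,25],[0,0,-4,0,25],[0,0,-2,0,25],[0,0,0,0,25],[0,0,0,0,25]]]'
```

```text
time_s: 31.52
eef_pos: [0.5535, -0.0133, 0.1078]
eef_rot: [0.0, 0.999, 0.053, 0.0]
wrist_force: [-2.9, -0.9, 5.0]
opening: 0.348
```

Contact at the expected height with hardly any side force. Release slowly and retreat upward.

```bash
python3 -m pendant '[[[0,0,0,0,30],[0,0,0,0,34],[0,0,0,0,40],[0,0,0,0,46],[0,0,0,0,48],[0,0,10,0,48],[0,0,30,0,48],[-20,0,50,0,48]]]'; python3 -m pendant '[[[-40,40,30,0,60],[-40,50,0,0,60],[-30,50,0,0,60],[0,0,0,0,60],[0,0,0,0,60]]]'; python3 - <<'E'
from h import *
for n in('scene','side'):
    c=shot(n,'z'+n); print(n); find(n,c,['saddle','lamp_red','lamp_yellow','lamp_blue','bottle','beaker'])
b=cv2.imread('pics/zscene.png')[150:310,200:420]; s=cv2.imread('pics/zside.png')[110:270,205:425]
cv2.imwrite('pics/m3.png',np.hstack([cv2.resize(i,(400,291),interpolation=cv2.INTER_CUBIC) for i in(b,s)]))
print(monitor.get_obs()['eef_pos'])
E
```

```text
time_s: 32.52
eef_pos: [0.5329, -0.0129, 0.1974]
eef_rot: [-0.0, 0.999, 0.053, -0.001]
wrist_force: [0.3, 0.3, 0.7]
opening: 0.564
time_s: 33.15
eef_pos: [0.4259, 0.1248, 0.2272]
eef_rot: [0.0, 0.999, 0.054, 0.001]
wrist_force: [-0.4, -0.1, 0.8]
opening: 0.699
scene
saddle recognise [ 0.562 -0.034  0.073] 0.88 [286. 205.]
saddle tip_of [ 0.554 -0.012  0.04 ] 0.91 [294. 208.]
lamp_red recognise [ 0.661 -0.501  0.026] 0.76 [114. 283.]
lamp_red recognise [0.589 0.021 0.052] 0.73 [309. 213.]
lamp_red tip_of [0.547 0.02  0.037] 0.79 [304. 204.]
lamp_red tip_of [ 0.637 -0.496  0.012] 0.68 [117. 277.]
lamp_red tip_of [ 0.644 -0.042  0.006] 0.37 [291. 244.]
lamp_yellow recognise [ 0.592 -0.054  0.048] 0.68 [282. 220.]
lamp_blue recognise [ 0.371 -0.066  0.03 ] 0.73 [260. 165.]
lamp_blue recognise [ 0.556 -0.018  0.108] 0.57 [291. 193.]
lamp_blue tip_of [ 0.37  -0.072  0.019] 0.88 [258. 168.]
lamp_blue tip_of [ 0.556 -0.015  0.095] 0.78 [293. 196.]
bottle recognise [0.776 0.177 0.092] 0.9 [392. 251.]
bottle tip_of [ 0.758  0.189 -0.002] 0.85 [387. 264.]
bottle tip_of [ 0.559 -0.054  0.038] 0.
[... 370 characters left out ...]
of [ 0.633 -0.496  0.012] 0.98 [374. 320.]
lamp_red tip_of [0.546 0.03  0.039] 0.56 [275. 189.]
lamp_yellow recognise [ 0.512 -0.066  0.047] 0.51 [273. 207.]
lamp_yellow tip_of [ 0.557 -0.051  0.039] 0.54 [286. 203.]
lamp_blue recognise [ 0.536 -0.026  0.102] 0.96 [277. 184.]
lamp_blue recognise [ 0.359 -0.069  0.029] 0.69 [224. 223.]
lamp_blue tip_of [ 0.554 -0.014  0.091] 0.8 [281. 183.]
lamp_blue tip_of [ 0.367 -0.068  0.018] 0.78 [227. 225.]
bottle recognise [0.746 0.167 0.076] 0.65 [318. 147.]
bottle tip_of [0.755 0.187 0.001] 0.86 [318. 161.]
beaker recognise [ 0.739 -0.222  0.061] 0.56 [365. 221.]
beaker tip_of [ 0.745 -0.21  -0.002] 0.69 [363. 234.]
[0.42530155 0.12488131 0.22645921]
```

View pics/m3.png

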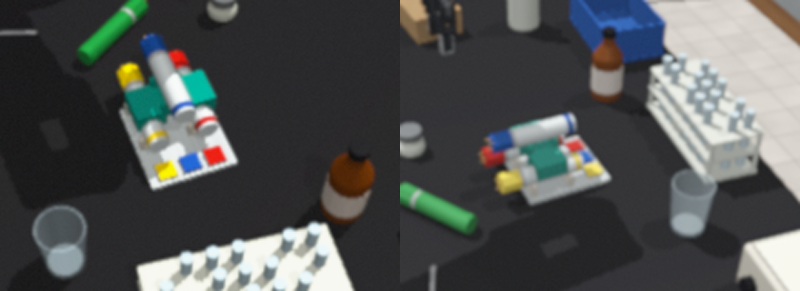

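Both views show the full stack: blue lies on the saddle parallel to red and yellow (z≈0.093), each lamp in line with its tag, and the bottle and beaker are unmoved. Hand in.

```bash
python3 -c "
from bench import order; print(order.hand_in())"
```

```text
the job is handed in; nothing more can be done
None
```

The job is handed in at about 33 s. Red is in the left seat, yellow in the right seat, the saddle is set across both, and blue was lowered last into the saddle's V.

**Last checks:** I looked at both fixed cameras after letting go.
- **Saddle:** estimated at (0.553, −0.013), height 0.040–0.047 m against a nominal 0.042. My estimate of the rack centre was (0.553, −0.012).
- **Blue lamp:** estimated at (0.555, −0.015), height 0.091–0.095 m against a nominal 0.0956. It touched down at the expected height with almost no side force.
- **Red and yellow lamps:** estimated height 0.037–0.039 m, in line with their tags in the wrist pictures.
- **Bottle and beaker:** within about 3 mm of their first readings.

**Disagreements:**
- **Saddle start pose:** its long side (y) lay roughly along world y, not along world x as listed. I followed the picture.
- **Camera differences:** the two fixed cameras differed by up to 5 mm on the tags. On the last look they differed by up to about 10 mm on red's sideways position (0.020 and 0.030 m), either side of its seat line at about 0.025.
- **Lengthwise offset:** one wrist reading put red and yellow 5–6 mm short of centre towards the robot, within the 14 mm allowed.
- **Lamp grips:** the lamps were gripped 9–12 mm below the TCP rather than the intended 6–8 mm. I allowed for this when placing them.

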